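Third hand for a drawer repair: fit the loose back and keep it pressed home

TASK

The back has come off this small kitchen drawer. Grip the loose back panel by the middle of its top edge, push it fully home on to the dowels at the drawer's open end so that no gap is left at either side, and keep pressing it there with a steady push of about 12 N (not under 6, not over 20) for at least three seconds, for someone to drive the screws at both ends. Finish while still gripping and pressing it; do not let go, and leave the other things on the worktop where they are.

Things in the scene. Friction and masses are not known exactly. Their poses are not given: they have to be found in the camera images.
- back_panel: the loose drawer back: bare plywood board standing on its long edge, 240 mm long (its y), 80 high (z), 18 thick (x), 0.17 to 0.34 kg. Origin: centre of its underside. The inner face (+x, away from the robot, yaw within 0.35 of world +x) has four dowel holes, 7.5 mm wide, 14.5 deep, 1.5 mm chamfers, at y = +-111 mm, 20 and 60 mm up; the outer face shows a screw hole at each end
- drawer: the drawer, held fast to the worktop: two plywood sides 18 mm thick, 80 high, 180 long, 240 over their outsides, white front with a black knob at the far end, no bottom; its open rear end faces the robot. Origin: on the worktop, middle of the open end, in the plane of the sides' end faces; x points into the drawer (yaw within 0.25 of world +x), y to its left. Push along its +x
- panel_left_end (a point): point on the panel's inner face, 40 mm up, midway between the two left (+y, 111 mm from the middle) dowel holes
- panel_right_end (a point): the same between the two right (-y) dowel holes
- drawer_left_end (a point): point on the end face of the drawer's left (+y) side, 111 mm from the middle, 40 mm up, midway between two 6 mm dowels with tapered tips that stand 11.7 mm out of it, 20 and 60 mm up. The panel's left point meets it when home: the panel then stands on the worktop in front of the end faces, same yaw as the drawer, its origin at x = -9 mm, y = 0 in the drawer's frame
- drawer_right_end (a point): the same on the drawer's right (-y) side. The dowels slip into the holes almost without force; then wood meets wood and does not yield
- mug_a: white mug with dark dots, 82 mm wide, 91 mm high, standing to the left; leave it alone. Origin: centre of its underside
- honey_jar: jar with a red lid, 65 mm wide, 100 mm high, standing to the right; leave it alone. Origin: centre of its underside
- clamp_bar (a point): middle of the steel bar of a one-handed clamp that lies across the drawer, 155 mm beyond the open end, 118 mm up (top at 140 mm); it reaches 150 mm to the left and 180 mm to the right of the drawer's middle. Fixed; keep clear of it, also when carrying the panel across
- salt_shaker: glass salt shaker with a metal top, 44 mm wide, 90 mm high, standing to the left in front of the mug; leave it alone. Origin: centre of its underside

How it is judged:
On the way:
1. the panel is home on the dowels at both ends and is pressed with 6 to 20 N for three seconds without a break (x of each of panel_left_end, panel_right_end in the frame of drawer above -0.002 m and distance between panel_left_end and drawer_left_end below 0.004 m and distance between panel_right_end and drawer_right_end below 0.004 m and contact force between back_panel and drawer between 6 and 20 N), for 3 s.
At the end, for the whole second after the job is handed in: the panel's inner face is within 2 mm of both end faces of the drawer and its end points within 4 mm of theirs, it is pressed on the drawer with 6 to 20 N, and it is still gripped, within 45 mm of the middle of its length, and at rest (all of step 1 and contact force between the fingers and back_panel above 3 N and x of the grasp point in the frame of back_panel between -0.015 and 0.015 m and y of the grasp point in the frame of back_panel between -0.045 and 0.045 m and linear speed of back_panel below 0.02 m/s); the arm keeps its last pose, push and grip.
It fails at once if the mug, jar or salt shaker is pushed away by more than 3 cm (distance of any of mug_a, honey_jar, salt_shaker from where it was at the start of the episode above 0.03 m).
It also fails if it takes over 51 s, if anything falls off the work surface, if the arm or the gripper's body presses on something with over 40 N, if the wrist force passes 120 N, or if a joint passes its speed limit or range.

ROBOT

A 6-joint arm with a two-finger parallel gripper is mounted at the origin on a cart in front of the work surface, level with it; the furniture and walls round the work are solid. World frame = base frame: x ahead of the robot, y to its left, z up, the work surface at z = 0. Lengths are in m, angles in rad, forces in N, time in s.
With the tool pointing down it reaches from about 0.35 to 0.85 m from the base axis. Payload 8.1 kg.
Tool frame: the origin (TCP) lies between the finger pads; the fingertips stand 14 mm ahead of it and the grasp point (between the pads) lies 5 mm behind it; z points along the fingers, y is the direction in which the jaws open and shut (so a half turn about z gives the same grasp; the last joint's range is limited). The gripper opens to 93 mm and grips with 3 to 60 N. Pads are 15 mm wide; open, the fingers measure 128 mm over their backs; the gripper's body (75 mm by 188 mm) begins 65 mm behind the grasp point.
Start: joints at [-1.327, 0.13, 1.488, -0, 1.523, -0.085], TCP at [0.194, -0.568, 0.233] pointing down, gripper open.
Joint ranges: [-2.96, 2.96], [-0.89, 2.26], [0.02, 2.5], [-1.34, 4.48], [0, 2.73], [-2.66, 2.66]. Speed limits (rad/s): [2.39, 2.39, 2.79, 3.14, 3.14, 3.14].

INTERFACE

Orientations are given as a rotation vector (axis times angle).
In Python, from plant import robot gives the robot as it stands.
- The arm moves only by the tool step_arm, never from a script. Its argument "targets" is a list of rows, each an object of numbers: "tx", "ty", "tz": the shift along the tool's x, y, z in mm; "ax", "ay", "az": the turn, a rotation vector about the tool's x, y, z in rad; "grip": the closure in counts, from 0 (fully open) to 255 (shut). In form: [{"tx": .., "ty": .., "tz": .., "ax": .., "ay": .., "az": .., "grip": ..}, ...]. A call has 1 to 20 rows; each row shifts and turns the commanded pose from where the row before left it, along the tool's axes as they then stand; what a row does not reach is not made up. A row lasts 1/10 s, in which the tool goes at most 50 mm and 8.59 degrees, less where a joint would pass 70% of its speed; a pose out of reach is approached as far as the arm can. A call with a gripper value outside its range is refused whole. The fingers move at their own pace and stop on an object; "squeeze" is the grip in N (left out, the last holds). Time passes only in rows, so rows that do not move let the fingers close. It gives the time, the measured TCP pose, the force and the opening at its end, in the units of the state.
- robot.read_state(): the state, without advancing time (a new reading comes with each control period).
- robot.read_camera(name): name is "side" or "top"; returns a dict with "frame" (400x640x3 uint8, blue, green, red), "fx", "fy", "cx", "cy" (pixels), "k1" (the pictures are not rectified: a ray, as slopes to the right and down, at radius r is drawn at 1 + k1 r^2 times it, then the intrinsics apply), "R" (3x3) and "t" (3): a world point X has camera coordinates R X + t. Camera axes: x right, y down, z forward; pixel columns grow to the right and rows downward; lengths in m; the calibration is good to about 2 mm. A picture is of the moment at which its call begins. There is no depth.
- robot.close_job(): hands the job in, once; it reports no verdict.
The state is a dict: "t": time; "q": joint angles; "dq": joint speeds; "joint_torque": joint torques, N m; "tool_pos": TCP position; "orientation": TCP orientation; "force": force on the tool from outside, world axes, zero at the start; "wrist_torque": the same for the moment, N m; "opening": finger opening in m.
Only numpy, scipy, OpenCV 4.12 (cv2) and the standard library are available. Lean on these libraries where they do the work, as an engineer would, in place of code of your own. Each camera call takes 0.05 s, during which the arm holds its last target.

## Working session

There is one attempt and no reset: what is moved stays moved. The work goes in short steps, Python scripts to look and compute and a tool call to move; the robot and the scene stay as the last step left them, time stands still between calls to the robot, and variables do not carry over. Pictures are saved under pics/ and viewed, and the job is handed in when it is done.

Besides the shell and the picture viewer there is one more tool, called after ">>>" as name([rows], argument=value, ...), one row to a line, values as JSON. step_arm: Moves the arm, as the interface text tells. Its arguments: {"type":"object","properties":{"targets":{"type":"array"},"squeeze":{"type":"number"}},"required":["targets"]}

```bash
ls; mkdir -p pics; cat > h.py <<'E'
import numpy as np, cv2
from plant import robot
def snap(n,tag):
    c=robot.read_camera(n); cv2.imwrite(f'pics/{tag}.png',c['frame'])
    np.savez(f'{tag}.npz',**c); return c
def load(tag): return dict(np.load(f'{tag}.npz'))
def ray(c,u,v):
    K=np.array([[c['fx'],0,c['cx']],[0,c['fy'],c['cy']],[0,0,1]],float)
    p=cv2.undistortPoints(np.array([[[u,v]]],float),K,np.array([float(c['k1']),0,0,0]))[0,0]
    R=c['R'];d=R.T@np.array([p[0],p[1],1]);o=-R.T@c['t'];return o,d
def atz(c,u,v,z):
    o,d=ray(c,u,v);return o+d*(z-o[2])/d[2]
def proj(c,X):
    K=np.array([[c['fx'],0,c['cx']],[0,c['fy'],c['cy']],[0,0,1]],float)
    r,_=cv2.Rodrigues(c['R']);return cv2.projectPoints(np.array(X,float).reshape(-1,1,3),r,c['t'].reshape(3,1).astype(float),K,np.array([float(c['k1']),0,0,0]))[0].reshape(-1,2)
E
python3 - <<'E'
from h import *
for n in('side','top'):
    c=snap(n,n+'0'); print(n,c['fx'],c['fy'],c['cx'],c['cy'],c['k1'],-c['R'].T@c['t'])
print(robot.read_state())
E
```

```text
pics
side 482.22860385192416 482.22860385192416 312.62417792484086 197.03339067014974 -0.09215077468407655 [-0.65368884  0.60401336  0.70809122]
top 430.90684807828984 430.90684807828984 319.026555938289 196.9406571985526 -0.061693985007616255 [-0.06753765  0.16917666  1.38987786]
{'t': 0.1, 'q': array([-1.32740294e+00,  1.31094135e-01,  1.48916688e+00, -3.52416919e-05,
        1.52297544e+00, -8.54153364e-02]), 'dq': array([ 0.00070728, -0.001014  , -0.00189932,  0.00231971,  0.00075205,
       -0.00100099]), 'joint_torque': array([ 5.16465698e-04, -5.61342108e+01, -4.93094087e+01,  7.69631588e-02,
        2.91003438e-02, -7.06519472e-05]), 'tool_pos': array([ 0.19363304, -0.56738649,  0.23168916]), 'orientation': array([-3.09761718e+00, -5.13902894e-01,  2.58728444e-04]), 'force': array([-0.72512061,  0.75353577,  1.1380827 ]), 'wrist_torque': array([-0.045778  , -0.02973532, -0.0017785 ]), 'opening': 0.09298048833390245}
```

View pics/top0.png

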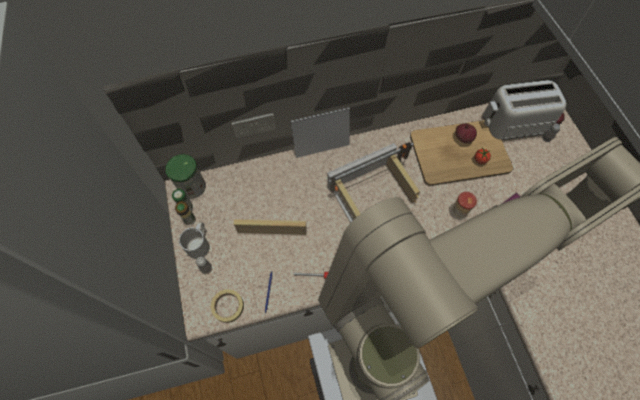

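View pics/side0.png

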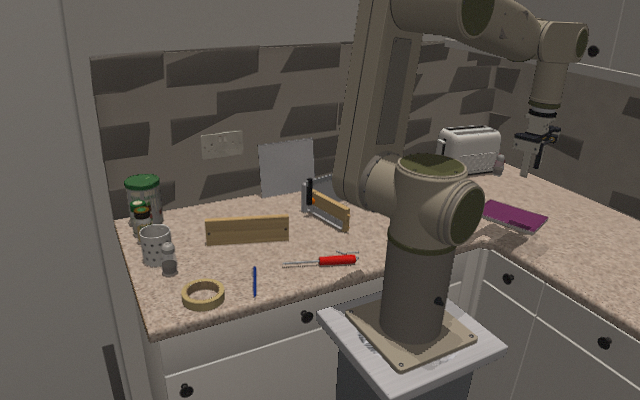

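Top view: the panel is at about (235–305, 222–233), the drawer sides at (348,200) and (405,180), the mug at (195,242), and the shaker at (202,262). The jar is at (466,203). In the side view the panel is at (205–288, 217–243). I'll enlarge these regions.

```bash
python3 - <<'E'
import cv2
def crop(f,x0,x1,y0,y1,s,o):
    im=cv2.imread(f)[y0:y1,x0:x1]; im=cv2.resize(im,None,fx=s,fy=s,interpolation=cv2.INTER_CUBIC)
    im=cv2.convertScaleAbs(im,alpha=1.3,beta=10)
    for x in range((x0+9)//10*10,x1,10):
        cv2.putText(im,str(x),((x-x0)*s-8,8),0,.3,(0,255,255),1);cv2.line(im,((x-x0)*s,10),((x-x0)*s,16),(0,255,255),1)
    for y in range((y0+9)//10*10,y1,10):
        cv2.putText(im,str(y),(0,(y-y0)*s+4),0,.3,(0,255,255),1);cv2.line(im,(20,(y-y0)*s),(26,(y-y0)*s),(0,255,255),1)
    cv2.imwrite(o,im)
crop('pics/top0.png',225,315,205,250,8,'pics/c1.png')
crop('pics/top0.png',320,430,130,230,6,'pics/c2.png')
crop('pics/side0.png',195,355,170,260,5,'pics/c3.png')
E
```

```text
(no output)
```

View pics/c1.png

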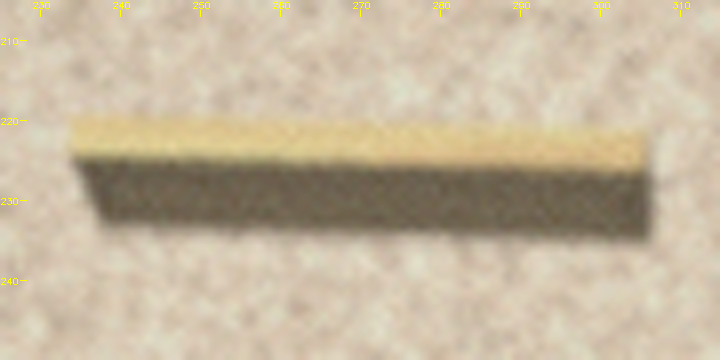

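View pics/c2.png

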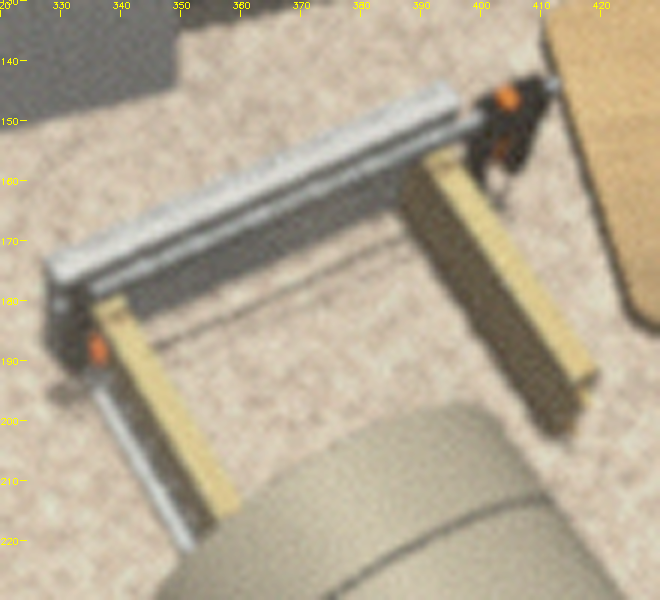

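View pics/c3.png

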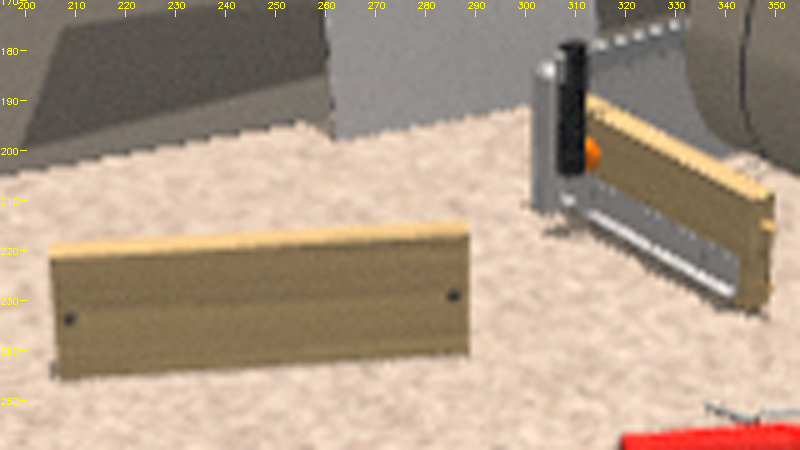

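```bash
python3 - <<'E'
import cv2
def crop(f,x0,x1,y0,y1,s,o):
    im=cv2.imread(f)[y0:y1,x0:x1]; im=cv2.resize(im,None,fx=s,fy=s,interpolation=cv2.INTER_NEAREST)
    im=cv2.convertScaleAbs(im,alpha=1.6,beta=10)
    for x in range((x0+4)//5*5,x1,5):
        cv2.putText(im,str(x),(int((x-x0+.5)*s)-8,8),0,.3,(0,255,255),1);cv2.line(im,(int((x-x0+.5)*s),10),(int((x-x0+.5)*s),16),(0,255,255),1)
    for y in range((y0+4)//5*5,y1,5):
        cv2.putText(im,str(y),(0,int((y-y0+.5)*s)+4),0,.3,(0,255,255),1);cv2.line(im,(20,int((y-y0+.5)*s)),(26,int((y-y0+.5)*s)),(0,255,255),1)
    cv2.imwrite(o,im)
crop('pics/side0.png',325,360,200,240,14,'pics/d1.png')
crop('pics/top0.png',395,425,180,210,16,'pics/d2.png')
E
```

```text
(no output)
```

View pics/d1.png

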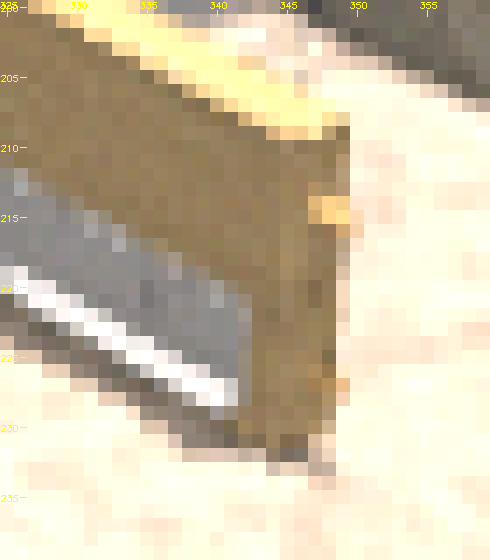

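View pics/d2.png

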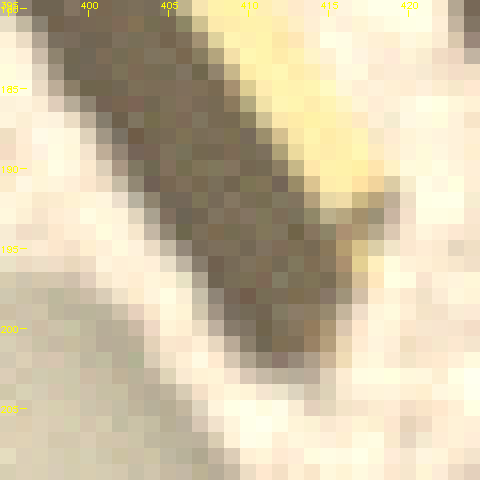

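```bash
cat > fit.py <<'E'
from h import *
from scipy.optimize import least_squares
T=load('top0');S=load('side0')
def W(p,P):
    c,s=np.cos(p[2]),np.sin(p[2]);P=np.array(P,float)
    return np.c_[p[0]+c*P[:,0]-s*P[:,1],p[1]+s*P[:,0]+c*P[:,1],P[:,2]]
def run(name,pts,lines,p0):
    def f(p):
        r=[]
        for c,P,uv in pts: r+=list(proj(c,W(p,[P]))[0]-uv)
        for c,P,Q,uv in lines:
            a,b=proj(c,W(p,[P,Q]));n=np.array([-(b-a)[1],(b-a)[0]]);n/=np.linalg.norm(n);r.append((np.array(uv)-a)@n)
        return np.array(r)
    s=least_squares(f,p0,loss='soft_l1');print(name,s.x.round(4));print(f(s.x).round(1));return s.x
h=.009;P=lambda x,y,z:(x,y,z)
off=-.44
o=lambda u,v:(u+off,v+off)
if __name__=='__main__':
    pts=[(T,(-h,.12,.08),o(234,224.5)),(T,(h,.12,.08),o(234,219.5)),(T,(h,-.12,.08),o(306,221)),(T,(-h,-.12,.08),o(306,226.5)),(T,(-h,.12,0),o(238,232.7)),(T,(-h,-.12,0),o(306,234.7)),
     (S,(-h,.12,.08),(205-.4,220.8)),(S,(-h,-.12,.08),(288.2-.4,216.5)),(S,(-h,.12,0),(206.5-.4,245)),(S,(-h,-.12,0),(288.2-.4,240))]
    a=run('panel',pts,[],[.4,.3,0])
    pts=[(S,(0,.12,.08),(344,209)),(S,(0,.102,.08),(349.5,208.2)),(S,(0,.12,0),(342.5,232)),(S,(0,.102,0),(348.5,232.5)),
     (T,(0,-.102,.08),(414.5,193.2)),(T,(0,-.12,.08),(419.3,191.2)),(T,(0,-.102,0),(410.5,202.5))]
    ln=[(T,(0,.102,.08),(.18,.102,.08),o(342,182)),(T,(0,.102,.08),(.18,.102,.08),o(359.5,213)),(T,(0,.12,.08),(.18,.12,.08),o(338,188)),(T,(0,.12,.08),(.18,.12,.08),o(354.5,214.5)),(T,(0,-.102,.08),(.18,-.102,.08),o(391,158))]
    b=run('drawer',pts,ln,[.5,0,0])
    for q in(b,):print(W(q,[(0,.111,.04),(0,-.111,.04),(.155,0,.118),(.155,.15,.14),(.155,-.18,.14)]).round(3))
    for u,v,n in((195,250,'mug'),(200,264,'shaker'),(465,212,'jar')):print(n,atz(T,u,v,0).round(3))
    for u,v,n in((466,197,'jarlid'),):print(n,atz(T,u,v,0.1).round(3))
    for u,v,n in((157,262,'mugS'),(169,273,'shakS')):print(n,atz(S,u,v,0).round(3))
E
python3 fit.py
```

```text
panel [ 0.5228  0.1887 -0.3051]
[-0.7 -0.3 -0.1 -0.3 -0.2  0.1 -0.4 -0.4 -0.4  0.5  0.5  0.4 -0.3 -0.2
  0.8 -0.6  0.2  0.2  0.7 -0. ]
drawer [ 0.4724 -0.2131  0.1913]
[ 0.7 -0.  -0.3 -0.8  0.9  0.4 -0.8 -1.7  0.   0.  -0.3 -0.1 -0.2  0.9
  0.8 -0.1 -0.7  0.   0.1]
[[ 0.451 -0.104  0.04 ]
 [ 0.494 -0.322  0.04 ]
 [ 0.625 -0.184  0.118]
 [ 0.596 -0.036  0.14 ]
 [ 0.659 -0.36   0.14 ]]
mug [0.527 0.458 0.   ]
shaker [0.473 0.449 0.   ]
jar [ 0.406 -0.489  0.   ]
jarlid [ 0.422 -0.468  0.1  ]
mugS [0.518 0.454 0.   ]
shakS [0.45  0.436 0.   ]
```

>>> step_arm([
  {"tx":28,"ty":-30.5},
  {"tx":28,"ty":-30.5},
  {"tx":28,"ty":-30.5},
  {"tx":28,"ty":-30.5},
  {"tx":28,"ty":-30.5},
  {"tx":28,"ty":-30.5},
  {"tx":28,"ty":-30.5},
  {"tx":28,"ty":-30.5},
  {"tx":28,"ty":-30.5},
  {"tx":28,"ty":-30.5},
  {"tx":28,"ty":-30.5},
  {"tx":28,"ty":-30.5},
  {"tx":28,"ty":-30.5},
  {"tx":28,"ty":-30.5},
  {"tx":28,"ty":-30.5},
  {"tx":28,"ty":-30.5},
  {"tx":28,"ty":-30.5},
  {"tx":28,"ty":-30.5},
  {"tx":28,"ty":-30.5},
  {"tx":24,"ty":-30},
])

```text
schema error: expected keys tx, ty, tz, ax, ay, az, grip
```

>>> step_arm([
  {"az":-0.134},
  {"az":-0.134},
  {"az":-0.134},
  {"az":-0.134},
  {"az":-0.134},
  {"az":-0.134},
  {"az":-0.134},
  {},
  {},
])

```text
schema error: expected keys tx, ty, tz, ax, ay, az, grip
```

```bash
cat > st.py <<'E'
from h import *
from scipy.spatial.transform import Rotation as Ro
s=robot.read_state();R=Ro.from_rotvec(s['orientation']).as_matrix()
def cmd(target,yaw):  # tool-frame translation mm to target; world yaw of tool y
    d=R.T@(np.array(target)-s['tool_pos'])*1000
    cy=np.arctan2(R[1,1],R[0,1]); return d.round(1),round(-(yaw-cy),4)
if __name__=='__main__':
    print(s['t'],s['tool_pos'].round(4),'yaw_y',np.arctan2(R[1,1],R[0,1]).round(4),'z',R[:,2].round(4),'F',s['force'].round(2),'M',s['wrist_torque'].round(2),s['opening'])
E
python3 st.py; python3 - <<'E'
from h import *
T=snap('top','top1');S=snap('side','side1')
E
```

```text
0.1 [ 0.1936 -0.5674  0.2317] yaw_y -1.242 z [-4.0e-04  1.6e-03 -1.0e+00] F [-0.73  0.75  1.14] M [-0.05 -0.03 -0.  ] 0.09298048833390245
```

>>> step_arm([
  {"tx":28,"ty":-30.5,"tz":0,"ax":0,"ay":0,"az":0,"grip":0},
  {"tx":28,"ty":-30.5,"tz":0,"ax":0,"ay":0,"az":0,"grip":0},
  {"tx":28,"ty":-30.5,"tz":0,"ax":0,"ay":0,"az":0,"grip":0},
  {"tx":28,"ty":-30.5,"tz":0,"ax":0,"ay":0,"az":0,"grip":0},
  {"tx":28,"ty":-30.5,"tz":0,"ax":0,"ay":0,"az":0,"grip":0},
  {"tx":28,"ty":-30.5,"tz":0,"ax":0,"ay":0,"az":0,"grip":0},
  {"tx":28,"ty":-30.5,"tz":0,"ax":0,"ay":0,"az":0,"grip":0},
  {"tx":28,"ty":-30.5,"tz":0,"ax":0,"ay":0,"az":0,"grip":0},
  {"tx":28,"ty":-30.5,"tz":0,"ax":0,"ay":0,"az":0,"grip":0},
  {"tx":28,"ty":-30.5,"tz":0,"ax":0,"ay":0,"az":0,"grip":0},
  {"tx":28,"ty":-30.5,"tz":0,"ax":0,"ay":0,"az":0,"grip":0},
  {"tx":28,"ty":-30.5,"tz":0,"ax":0,"ay":0,"az":0,"grip":0},
  {"tx":28,"ty":-30.5,"tz":0,"ax":0,"ay":0,"az":0,"grip":0},
  {"tx":28,"ty":-30.5,"tz":0,"ax":0,"ay":0,"az":0,"grip":0},
  {"tx":28,"ty":-30.5,"tz":0,"ax":0,"ay":0,"az":0,"grip":0},
  {"tx":28,"ty":-30.5,"tz":0,"ax":0,"ay":0,"az":0,"grip":0},
  {"tx":28,"ty":-30.5,"tz":0,"ax":0,"ay":0,"az":0,"grip":0},
  {"tx":28,"ty":-30.5,"tz":0,"ax":0,"ay":0,"az":0,"grip":0},
  {"tx":28,"ty":-30.5,"tz":0,"ax":0,"ay":0,"az":0,"grip":0},
  {"tx":24,"ty":-30,"tz":0,"ax":0,"ay":0,"az":0,"grip":0},
])

```text
t: 2.2
tool_pos: [0.5236, 0.1904, 0.2323]
orientation: [3.099, 0.515, -0.0]
force: [0.8, 0.0, -0.1]
opening: 0.093
```

>>> step_arm([
  {"tx":0,"ty":0,"tz":0,"ax":0,"ay":0,"az":-0.134,"grip":0},
  {"tx":0,"ty":0,"tz":0,"ax":0,"ay":0,"az":-0.134,"grip":0},
  {"tx":0,"ty":0,"tz":0,"ax":0,"ay":0,"az":-0.134,"grip":0},
  {"tx":0,"ty":0,"tz":0,"ax":0,"ay":0,"az":-0.134,"grip":0},
  {"tx":0,"ty":0,"tz":0,"ax":0,"ay":0,"az":-0.134,"grip":0},
  {"tx":0,"ty":0,"tz":0,"ax":0,"ay":0,"az":-0.134,"grip":0},
  {"tx":0,"ty":0,"tz":0,"ax":0,"ay":0,"az":-0.134,"grip":0},
  {"tx":0,"ty":0,"tz":0,"ax":0,"ay":0,"az":0,"grip":0},
  {"tx":0,"ty":0,"tz":0,"ax":0,"ay":0,"az":0,"grip":0},
])

```text
t: 3.1
tool_pos: [0.5231, 0.1885, 0.2325]
orientation: [-2.536, -1.854, 0.0]
force: [0.6, 0.1, 0.6]
opening: 0.0929
```

```bash
python3 - <<'E'
from h import *
T=snap('top','top1');S=snap('side','side1')
E
python3 st.py
```

```text
3.2 [0.5231 0.1885 0.2326] yaw_y -0.3071 z [-1.e-04 -0.e+00 -1.e+00] F [ 0.18 -0.46  0.7 ] M [-0.09 -0.05 -0.03] 0.09280162045873794
```

View pics/top1.png

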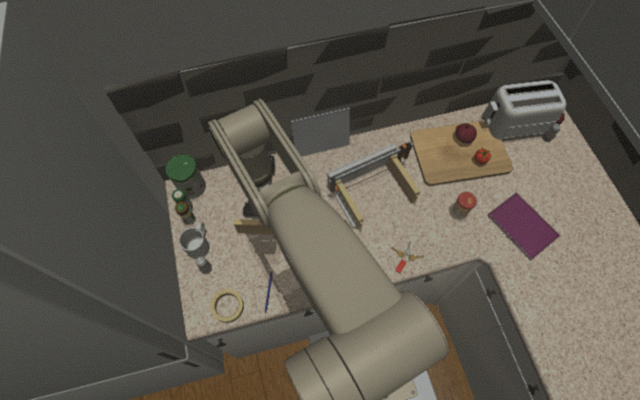

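View pics/side1.png

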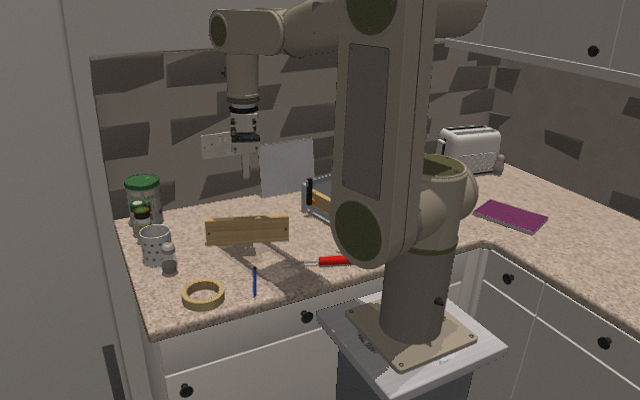

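The gripper is over the panel, and in the top view both open ends of the drawer are clear, at (361,222) and (419,192). There is a small key-like item with a red tag at (403,258).

```bash
python3 - <<'E'
import cv2
im0=cv2.imread('pics/top1.png')
x0,x1,y0,y1,s=330,425,170,240,8
im=cv2.resize(im0[y0:y1,x0:x1],None,fx=s,fy=s,interpolation=cv2.INTER_NEAREST)
im=cv2.convertScaleAbs(im,alpha=1.5,beta=5)
for x in range(x0,x1,5):
    X=int((x-x0+.5)*s);cv2.line(im,(X,10),(X,16),(0,255,255),1)
    if x%10==0:cv2.putText(im,str(x),(X-8,8),0,.3,(0,255,255),1)
for y in range(y0,y1,5):
    Y=int((y-y0+.5)*s);cv2.line(im,(20,Y),(26,Y),(0,0,255),1);cv2.putText(im,str(y),(0,Y+4),0,.3,(0,0,255),1)
cv2.imwrite('pics/e1.png',im)
E
```

```text
(no output)
```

View pics/e1.png

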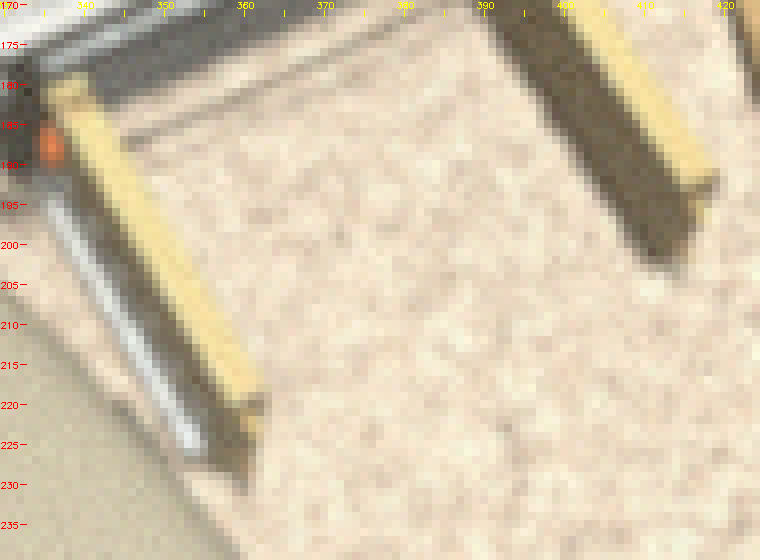

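```bash
cat > fit2.py <<'E'
from fit import *
T=load('top1')
pts=[(T,(0,.12,.08),(357.3,220.5)),(T,(0,.102,.08),(361.8,218.4)),(T,(0,.102,0),(359.8,230.8)),
 (T,(0,-.102,.08),(414.2,193.3)),(T,(0,-.12,.08),(418.6,190.9)),(T,(0,-.102,0),(411,202.5)),
 (S,(0,.12,.08),(344,209)),(S,(0,.102,.08),(349.5,208.2)),(S,(0,.12,0),(342.5,232)),(S,(0,.102,0),(348.5,232.5))]
L=lambda y:((0,y,.08),(.18,y,.08))
ln=[(T,*L(.102),(350,194.5)),(T,*L(.102),(342.5,181.5)),(T,*L(.12),(352,211.5)),(T,*L(.12),(340,188.5)),(T,*L(-.102),(408,183.5)),(T,*L(-.12),(412,180.5))]
run('all',pts,ln,[.47,-.21,.19]); run('top only',pts[:6],ln,[.47,-.21,.19]);run('side only',pts[6:],[],[.47,-.21,.19])
E
python3 fit2.py
```

```text
all [ 0.472  -0.2129  0.185 ]
[ 0.2 -0.3  0.5 -0.5  0.6 -3.6  0.4  0.2  0.5  0.5 -0.6  1.2  0.6 -0.1
 -0.4 -0.8  0.7  0.4 -0.9 -1.7  1.3  1.4 -0.4  0.8  0.   0.2]
top only [ 0.4725 -0.213   0.1838]
[ 0.2 -0.5  0.5 -0.7  0.6 -3.8  0.4  0.1  0.5  0.4 -0.6  1.   1.2  1.3
 -0.5  0.7 -0.   0.1]
side only [ 0.4078 -0.2052 -0.374 ]
[-0.1 -0.2  0.3  0.4  0.   0.2 -0.2 -0.4]
```

>>> step_arm([
  {"tx":0,"ty":0,"tz":45,"ax":0,"ay":0,"az":0,"grip":0},
  {"tx":0,"ty":0,"tz":45,"ax":0,"ay":0,"az":0,"grip":0},
  {"tx":0,"ty":0,"tz":40,"ax":0,"ay":0,"az":0,"grip":0},
  {"tx":0,"ty":0,"tz":30,"ax":0,"ay":0,"az":0,"grip":0},
  {"tx":0,"ty":0,"tz":20,"ax":0,"ay":0,"az":0,"grip":0},
  {"tx":0,"ty":0,"tz":0,"ax":0,"ay":0,"az":0,"grip":0},
  {"tx":0,"ty":0,"tz":0,"ax":0,"ay":0,"az":0,"grip":0},
])

```text
t: 3.9
tool_pos: [0.5232, 0.1886, 0.053]
orientation: [-2.533, -1.858, 0.001]
force: [1.1, 0.4, 1.6]
opening: 0.0927
```

```bash
python3 - <<'E'
from h import *
S=snap('side','side2');im=cv2.resize(S['frame'][140:270,180:320],None,fx=5,fy=5,interpolation=cv2.INTER_CUBIC);cv2.imwrite('pics/s2c.png',cv2.resize(im,(700,590)))
E
python3 st.py
```

```text
3.95 [0.5241 0.1888 0.0541] yaw_y -0.3049 z [ 1.7e-03  5.0e-04 -1.0e+00] F [ 0.91 -0.18  1.6 ] M [-0.03 -0.06  0.03] 0.09308267825417421
```

View pics/s2c.png

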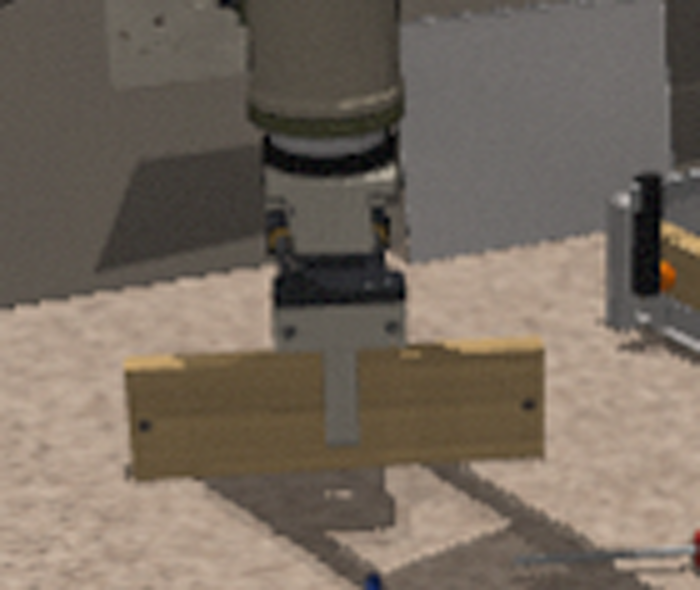

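The fingers straddle the panel near its middle, so I'm closing them.

>>> step_arm([
  {"tx":0,"ty":0,"tz":0,"ax":0,"ay":0,"az":0,"grip":255},
  {"tx":0,"ty":0,"tz":0,"ax":0,"ay":0,"az":0,"grip":255},
  {"tx":0,"ty":0,"tz":0,"ax":0,"ay":0,"az":0,"grip":255},
  {"tx":0,"ty":0,"tz":0,"ax":0,"ay":0,"az":0,"grip":255},
  {"tx":0,"ty":0,"tz":0,"ax":0,"ay":0,"az":0,"grip":255},
  {"tx":0,"ty":0,"tz":0,"ax":0,"ay":0,"az":0,"grip":255},
  {"tx":0,"ty":0,"tz":0,"ax":0,"ay":0,"az":0,"grip":255},
  {"tx":0,"ty":0,"tz":0,"ax":0,"ay":0,"az":0,"grip":255},
  {"tx":0,"ty":0,"tz":0,"ax":0,"ay":0,"az":0,"grip":255},
  {"tx":0,"ty":0,"tz":0,"ax":0,"ay":0,"az":0,"grip":255},
], squeeze=40)

```text
t: 4.95
tool_pos: [0.523, 0.1886, 0.0526]
orientation: [-2.532, -1.859, 0.0]
force: [2.1, -0.4, 2.7]
opening: 0.0177
```

```bash
python3 - <<'E'
from h import *
for n in('top','side'):
  S=snap(n,n+'3')
f=S['frame']
x0,x1,y0,y1,s=195,300,205,255,7
im=cv2.resize(f[y0:y1,x0:x1],None,fx=s,fy=s,interpolation=cv2.INTER_NEAREST)
im=cv2.convertScaleAbs(im,alpha=1.5,beta=5)
for x in range(x0,x1,5):
    X=int((x-x0+.5)*s);cv2.line(im,(X,10),(X,16),(0,0,255),1)
    if x%10==0:cv2.putText(im,str(x),(X-8,8),0,.3,(0,0,255),1)
for y in range(y0,y1,5):
    Y=int((y-y0+.5)*s);cv2.line(im,(20,Y),(26,Y),(0,0,255),1);cv2.putText(im,str(y),(0,Y+4),0,.3,(0,0,255),1)
cv2.imwrite('pics/s3c.png',im)
E
python3 st.py
```

```text
5.05 [0.5231 0.1885 0.0526] yaw_y -0.304 z [-2.e-04  0.e+00 -1.e+00] F [-0.91  0.77  0.06] M [-0.01  0.04  0.04] 0.017733520534294063
```

View pics/s3c.png

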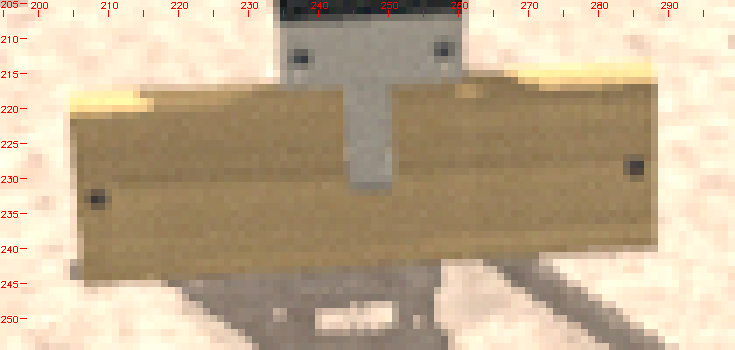

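```bash
cat > off.py <<'E'
from fit import *
S=load('side3')
yaw=-.304;tcp=np.array([.5231,.1885])
def pt(x,y,z,d): # panel frame, centre shifted d along panel y
    c,s=np.cos(yaw),np.sin(yaw);return [tcp[0]+c*x-s*(y+d),tcp[1]+s*x+c*(y+d),z]
for d in(0,.003,-.003):
    print(d,proj(S,[pt(-h,.12,.08,d),pt(-h,-.12,.08,d),pt(-h,.12,0,d),pt(-h,-.12,0,d),pt(-.0265,.0,.0386,0),pt(-.0265,.01,.0386,0),pt(-.0265,-.01,.0386,0)]).round(1).tolist())
E
python3 off.py
```

```text
0 [[204.3, 220.6], [288.6, 215.8], [206.3, 245.2], [288.5, 239.9], [247.7, 233.8], [244.2, 234.1], [251.2, 233.6]]
0.003 [[203.2, 220.7], [287.6, 215.9], [205.2, 245.2], [287.5, 240.0], [247.7, 233.8], [244.2, 234.1], [251.2, 233.6]]
-0.003 [[205.4, 220.5], [289.6, 215.7], [207.3, 245.1], [289.5, 239.8], [247.7, 233.8], [244.2, 234.1], [251.2, 233.6]]
```

>>> step_arm([
  {"tx":0,"ty":0,"tz":-10,"ax":0,"ay":0,"az":0,"grip":255},
  {"tx":0,"ty":0,"tz":-20,"ax":0,"ay":0,"az":0,"grip":255},
  {"tx":0,"ty":0,"tz":-25,"ax":0,"ay":0,"az":-0.06,"grip":255},
  {"tx":0,"ty":0,"tz":-25,"ax":0,"ay":0,"az":-0.1,"grip":255},
  {"tx":0,"ty":0,"tz":-20,"ax":0,"ay":0,"az":-0.1,"grip":255},
  {"tx":0,"ty":0,"tz":0,"ax":0,"ay":0,"az":-0.1,"grip":255},
  {"tx":0,"ty":0,"tz":0,"ax":0,"ay":0,"az":-0.08,"grip":255},
  {"tx":0,"ty":0,"tz":0,"ax":0,"ay":0,"az":-0.051,"grip":255},
  {"tx":0,"ty":0,"tz":0,"ax":0,"ay":0,"az":0,"grip":255},
])

```text
t: 5.95
tool_pos: [0.523, 0.1885, 0.1529]
orientation: [-2.003, -2.42, 0.0]
force: [-0.0, 0.2, -3.0]
opening: 0.018
```

>>> step_arm([
  {"tx":-12,"ty":-6,"tz":0,"ax":0,"ay":0,"az":0,"grip":255},
  {"tx":-25,"ty":-12,"tz":0,"ax":0,"ay":0,"az":0,"grip":255},
  {"tx":-38,"ty":-18,"tz":0,"ax":0,"ay":0,"az":0,"grip":255},
  {"tx":-40,"ty":-20,"tz":0,"ax":0,"ay":0,"az":0,"grip":255},
  {"tx":-40,"ty":-20,"tz":0,"ax":0,"ay":0,"az":0,"grip":255},
  {"tx":-40,"ty":-20,"tz":0,"ax":0,"ay":0,"az":0,"grip":255},
  {"tx":-40,"ty":-20,"tz":0,"ax":0,"ay":0,"az":0,"grip":255},
  {"tx":-40,"ty":-20,"tz":0,"ax":0,"ay":0,"az":0,"grip":255},
  {"tx":-40,"ty":-20,"tz":0,"ax":0,"ay":0,"az":0,"grip":255},
  {"tx":-38,"ty":-16,"tz":0,"ax":0,"ay":0,"az":0,"grip":255},
  {"tx":-21,"ty":-9,"tz":0,"ax":0,"ay":0,"az":0,"grip":255},
  {"tx":-11,"ty":-4,"tz":0,"ax":0,"ay":0,"az":0,"grip":255},
  {"tx":0,"ty":0,"tz":0,"ax":0,"ay":0,"az":0,"grip":255},
  {"tx":0,"ty":0,"tz":0,"ax":0,"ay":0,"az":0,"grip":255},
])

```text
t: 7.35
tool_pos: [0.4129, -0.2235, 0.1525]
orientation: [-2.005, -2.418, -0.001]
force: [1.0, 0.5, -3.4]
opening: 0.0177
```

```bash
python3 - <<'E'
from h import *
for n in('top','side'):
  S=snap(n,n+'4')
E
python3 st.py
```

```text
7.45 [ 0.4132 -0.223   0.1525] yaw_y 0.188 z [-2.e-04  6.e-04 -1.e+00] F [-0.36 -0.04 -2.52] M [-0.05 -0.12  0.  ] 0.017743145281529083
```

View pics/top4.png

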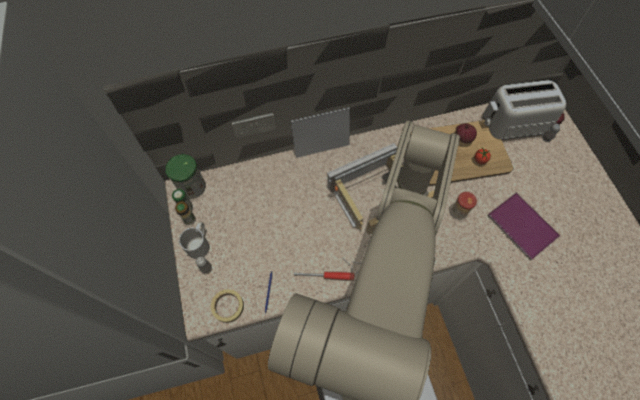

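View pics/side4.png

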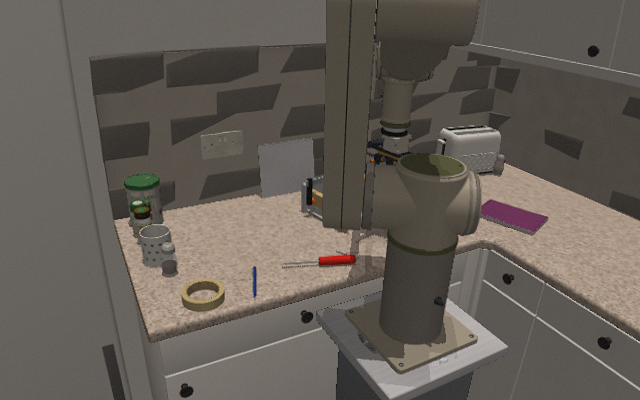

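>>> step_arm([
  {"tx":0,"ty":0,"tz":20,"ax":0,"ay":0,"az":0,"grip":255},
  {"tx":0,"ty":0,"tz":25,"ax":0,"ay":0,"az":0,"grip":255},
  {"tx":0,"ty":0,"tz":25,"ax":0,"ay":0,"az":0,"grip":255},
  {"tx":0,"ty":0,"tz":15,"ax":0,"ay":0,"az":0,"grip":255},
  {"tx":0,"ty":0,"tz":8,"ax":0,"ay":0,"az":0,"grip":255},
  {"tx":0,"ty":0,"tz":6,"ax":0,"ay":0,"az":0,"grip":255},
  {"tx":0,"ty":0,"tz":0,"ax":0,"ay":0,"az":0,"grip":255},
  {"tx":0,"ty":0,"tz":0,"ax":0,"ay":0,"az":0,"grip":255},
])

```text
t: 8.25
tool_pos: [0.4136, -0.2243, 0.0545]
orientation: [2.003, 2.419, 0.0]
force: [-0.1, 0.8, -2.7]
opening: 0.0178
```

```bash
python3 - <<'E'
from h import *
for n in('top','side'):
  S=snap(n,n+'5')
f=load('top5')['frame']
x0,x1,y0,y1,s=345,440,180,245,8
im=cv2.resize(f[y0:y1,x0:x1],None,fx=s,fy=s,interpolation=cv2.INTER_NEAREST)
im=cv2.convertScaleAbs(im,alpha=1.5,beta=5)
for x in range(x0,x1,5):
    X=int((x-x0+.5)*s);cv2.line(im,(X,10),(X,16),(0,0,255),1)
    if x%10==0:cv2.putText(im,str(x),(X-8,8),0,.3,(0,0,255),1)
for y in range(y0,y1,5):
    Y=int((y-y0+.5)*s);cv2.line(im,(20,Y),(26,Y),(0,0,255),1);cv2.putText(im,str(y),(0,Y+4),0,.3,(0,0,255),1)
cv2.imwrite('pics/t5c.png',im)
f=load('side5')['frame'][170:270,290:430];cv2.imwrite('pics/s5c.png',cv2.resize(f,None,fx=5,fy=5))
E
python3 st.py
```

```text
8.35 [ 0.4137 -0.2246  0.0546] yaw_y 0.187 z [ 0.0014 -0.001  -1.    ] F [ 0.18  0.46 -3.67] M [-0.02 -0.1   0.03] 0.01775102227243577
```

View pics/t5c.png

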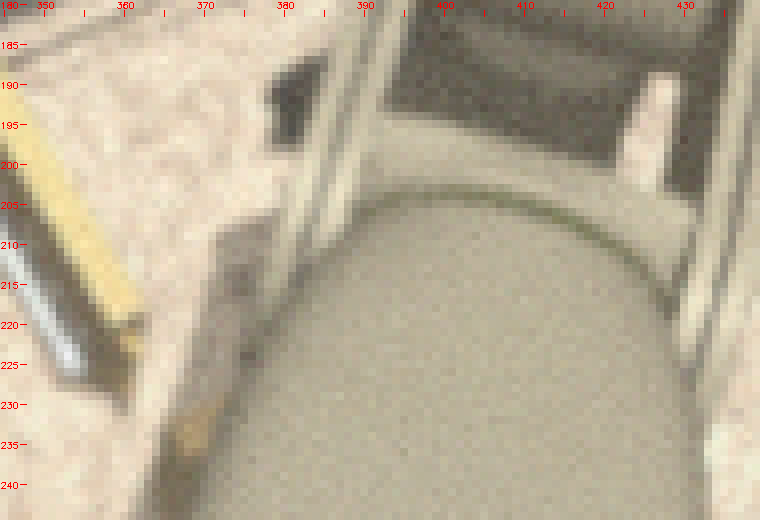

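View pics/s5c.png

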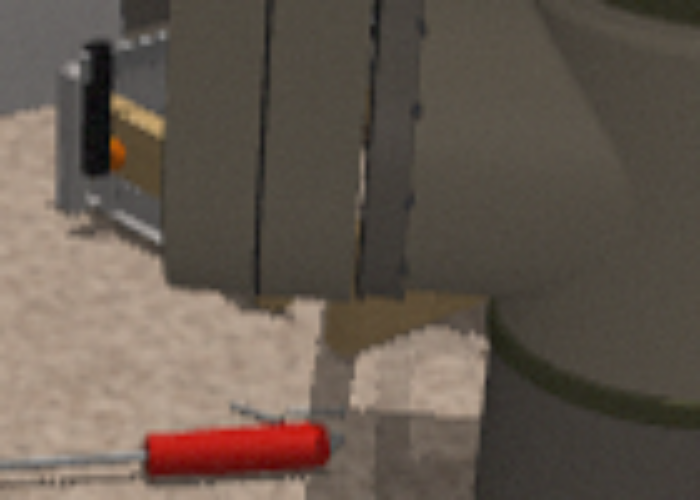

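```bash
cat >> fit2.py <<'E'
print('---')
del pts[2]
run('no bottom L',pts,ln,[.47,-.21,.19]); run('top only',pts[:5],ln,[.47,-.21,.19]);run('tops only',pts[:4],ln[:4],[.47,-.21,.19])
q=run('x',[p for p in pts if p[1][2]>.01],ln,[.47,-.21,.19])
T5=load('top5')
for Q in(q,):
  print(proj(T5,W(Q,[(0,.12,.08),(0,.102,.08),(-.0117,.111,.063)])).round(1))
p=(.4137,-.2246,.187)
print(proj(T5,W(p,[(.009,.12,.082),(-.009,.12,.082),(.009,.12,.002),(-.009,.12,.002)])).round(1))
E
python3 fit2.py | sed -n '/---/,$p'
```

```text
---
no bottom L [ 0.4725 -0.2133  0.1841]
[ 0.3 -0.5  0.5 -0.7  0.5  0.1  0.5  0.4 -0.5  1.   0.6 -0.2 -0.5 -0.9
  0.7  0.3 -0.9 -1.9  1.1  1.3 -0.6  0.6 -0.1  0.1]
top only [ 0.4733 -0.2133  0.1813]
[ 0.1 -0.8  0.4 -0.9  0.4 -0.1  0.5  0.3 -0.6  0.9  1.   1.1 -0.6  0.4
 -0.2 -0. ]
tops only [ 0.4728 -0.2129  0.1782]
[ 0.  -0.8  0.3 -0.9  0.4  0.1  0.5  0.5  1.1  1.1 -0.5  0.5]
x [ 0.4723 -0.213   0.1805]
[ 0.1 -0.6  0.4 -0.7  0.5  0.2  0.6  0.6  0.4 -0.2 -0.6 -0.9  1.1  1.2
 -0.5  0.6 -0.1  0.1]
[[357.4 219.9]
 [362.2 217.7]
 [361.1 223.8]]
[[365.2 232.6]
 [367.9 237.2]
 [363.2 241.3]
 [365.7 245.7]]
```

```bash
cat > fit3.py <<'E'
from fit import *
T=load('top1');f=T['frame'].astype(float)
# yellow-ness: R - B ; top face is strongly yellow
g=cv2.GaussianBlur(f[:,:,2]+f[:,:,1]-2*f[:,:,0],(0,0),.5)
ln=[]
for name,(y0,x0),(y1,x1),ys in(('L',(185,341),(215,359.5),(.12,.102)),('R',(162,395),(190,416),(-.102,-.12))):
    seg=[]
    for y in range(y0,y1):
        xc=int(round(x0+(x1-x0)*(y-y0)/(y1-y0)));r=g[y,xc-9:xc+10];
        pk=r[6:13].max();res=[]
        for dirn in(-1,1):
            i=9
            bg=np.median(r[0:4] if dirn<0 else r[15:19]);th=(pk+bg)/2
            while 0<i<18 and r[i]>th:i+=dirn
            a,b=r[i],r[i-dirn];res.append(xc-9+i-dirn*(th-a)/(b-a))
        seg.append((y,*res))
    seg=np.array(seg)
    for k in(0,1):
        p=np.polyfit(seg[:,0],seg[:,1+k],1);rs=seg[:,1+k]-np.polyval(p,seg[:,0]);ok=abs(rs)<1
        p=np.polyfit(seg[ok,0],seg[ok,1+k],1);print(name,k,p.round(3),(seg[ok,1+k]-np.polyval(p,seg[ok,0])).std().round(2),ok.sum())
        for y in np.linspace(y0,y1,5):ln.append((T,(0,ys[k],.08),(.18,ys[k],.08),(np.polyval(p,y),y)))
pts=[(T,(0,.12,.08),(357.3,220.5)),(T,(0,.102,.08),(361.8,218.4)),(T,(0,-.102,.08),(414.2,193.3)),(T,(0,-.12,.08),(418.6,190.9))]
run('d',pts,ln,[.47,-.21,.19]);run('d',pts,[l for l in ln],[.47,-.21,.19])
E
python3 fit3.py
```

```text
L 0 [  0.586 229.151] 0.38 29
L 1 [  0.592 233.62 ] 0.12 30
R 0 [  0.683 283.393] 0.16 28
R 1 [  0.684 288.682] 0.12 28
d [ 0.473  -0.2138  0.1863]
[ 0.4 -0.7  0.7 -0.8  0.5 -0.2  0.6  0.2  0.1  0.1  0.1  0.2  0.2 -0.
 -0.  -0.   0.   0.   0.1  0.2  0.3  0.4  0.4 -0.   0.   0.1  0.1  0.2]
d [ 0.473  -0.2138  0.1863]
[ 0.4 -0.7  0.7 -0.8  0.5 -0.2  0.6  0.2  0.1  0.1  0.1  0.2  0.2 -0.
 -0.  -0.   0.   0.   0.1  0.2  0.3  0.4  0.4 -0.   0.   0.1  0.1  0.2]
```

>>> step_arm([
  {"tx":-0.4,"ty":5,"tz":0,"ax":0,"ay":0,"az":0,"grip":255},
  {"tx":0,"ty":10,"tz":0,"ax":0,"ay":0,"az":0,"grip":255},
  {"tx":0,"ty":10,"tz":0,"ax":0,"ay":0,"az":0,"grip":255},
  {"tx":0,"ty":5,"tz":0,"ax":0,"ay":0,"az":0,"grip":255},
  {"tx":0,"ty":0,"tz":0,"ax":0,"ay":0,"az":0,"grip":255},
  {"tx":0,"ty":0,"tz":0,"ax":0,"ay":0,"az":0,"grip":255},
  {"tx":0,"ty":0,"tz":0,"ax":0,"ay":0,"az":0,"grip":255},
])

```text
t: 9.05
tool_pos: [0.4422, -0.2188, 0.0534]
orientation: [-2.004, -2.419, 0.0]
force: [-1.0, 0.3, -3.0]
opening: 0.0179
```

```bash
python3 - <<'E'
from h import *
from st import *
for n in('top','side'):
  S=snap(n,n+'6')
f=load('top6')['frame']
x0,x1,y0,y1,s=340,440,180,245,8
im=cv2.resize(f[y0:y1,x0:x1],None,fx=s,fy=s,interpolation=cv2.INTER_NEAREST)
im=cv2.convertScaleAbs(im,alpha=1.5,beta=5)
for x in range(x0,x1,5):
    X=int((x-x0+.5)*s);cv2.line(im,(X,10),(X,16),(0,0,255),1)
    if x%10==0:cv2.putText(im,str(x),(X-8,8),0,.3,(0,0,255),1)
for y in range(y0,y1,5):
    Y=int((y-y0+.5)*s);cv2.line(im,(20,Y),(26,Y),(0,0,255),1);cv2.putText(im,str(y),(0,Y+4),0,.3,(0,0,255),1)
cv2.imwrite('pics/t6c.png',im)
D=(.473,-.2138,.1863)
for _ in range(3):
    s=robot.read_state();r=s['tool_pos'][:2]-np.array(D[:2]);c,n=np.cos(D[2]),np.sin(D[2]);print('drawer xy',c*r[0]+n*r[1],-n*r[0]+c*r[1],s['tool_pos'][2],s['t'])
E
python3 st.py
```

```text
drawer xy -0.031225255499426518 0.0006319186398152307 0.05349911993204503 9.15
drawer xy -0.031225255499426518 0.0006319186398152307 0.05349911993204503 9.15
drawer xy -0.031225255499426518 0.0006319186398152307 0.05349911993204503 9.15
9.15 [ 0.4422 -0.219   0.0535] yaw_y 0.1868 z [-3.e-04  2.e-04 -1.e+00] F [ 0.67  0.1  -3.7 ] M [-0.05 -0.11 -0.06] 0.017783212451572526
```

View pics/t6c.png

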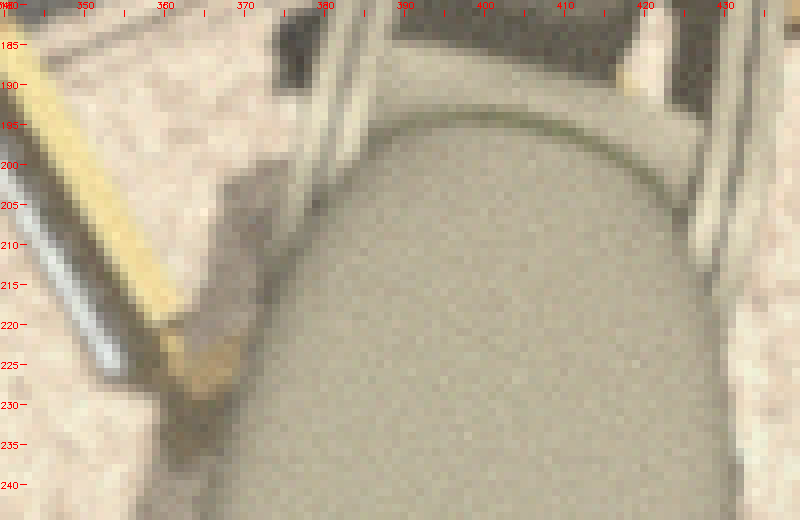

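```bash
python3 - <<'E'
from fit import *
T=load('top6');D=(.473,-.2138,.1863);p=(.4422,-.2189,.187)
z=.0009
for d in(0,.003):print(d,proj(T,W(p,[(.009,.12+d,.08+z),(-.009,.12+d,.08+z),(-.009,.12+d,z)])).round(1).tolist())
print(proj(T,W(D,[(0,.12,.08),(0,.102,.08)])).round(1).tolist())
E
```

```text
0 [[360.8, 225.4], [363.4, 229.9], [361.5, 238.8]]
0.003 [[360.0, 225.8], [362.6, 230.3], [360.7, 239.1]]
[[357.7, 219.9], [362.5, 217.6]]
```

>>> step_arm([
  {"tx":0,"ty":3,"tz":0.7,"ax":0,"ay":0,"az":0,"grip":255},
  {"tx":0,"ty":3,"tz":0,"ax":0,"ay":0,"az":0,"grip":255},
  {"tx":0,"ty":3,"tz":0,"ax":0,"ay":0,"az":0,"grip":255},
  {"tx":0,"ty":2,"tz":0,"ax":0,"ay":0,"az":0,"grip":255},
  {"tx":0,"ty":1,"tz":0,"ax":0,"ay":0,"az":0,"grip":255},
  {"tx":0,"ty":1,"tz":0,"ax":0,"ay":0,"az":0,"grip":255},
  {"tx":0,"ty":0,"tz":0,"ax":0,"ay":0,"az":0,"grip":255},
])

```text
t: 9.85
tool_pos: [0.4554, -0.2168, 0.0529]
orientation: [2.004, 2.419, -0.0]
force: [0.4, -2.7, -5.4]
opening: 0.0181
```

```bash
cat > dr.py <<'E'
from st import *
D=(.473,-.2138,.1863);r=s['tool_pos'][:2]-np.array(D[:2]);c,n=np.cos(D[2]),np.sin(D[2]);print('t',s['t'],'drawer xyz',(c*r[0]+n*r[1]).round(4),(-n*r[0]+c*r[1]).round(4),s['tool_pos'][2].round(4),'yaw',np.arctan2(R[1,1],R[0,1]).round(4),'F drawer',(c*s['force'][0]+n*s['force'][1]).round(2),(-n*s['force'][0]+c*s['force'][1]).round(2),s['force'][2].round(2),'M',s['wrist_torque'].round(2),'z',R[:,2].round(4))
E
python3 dr.py
```

```text
t 9.85 drawer xyz -0.0179 0.0003 0.0529 yaw 0.187 F drawer -0.08 -2.75 -5.42 M [-0.65 -0.15 -0.02] z [ 1.e-04 -4.e-04 -1.e+00]
```

>>> step_arm([
  {"tx":-0.4,"ty":0,"tz":0.3,"ax":0,"ay":0,"az":0,"grip":255},
  {"tx":0,"ty":1,"tz":0,"ax":0,"ay":0,"az":0,"grip":255},
  {"tx":0,"ty":1,"tz":0,"ax":0,"ay":0,"az":0,"grip":255},
  {"tx":0,"ty":0,"tz":0,"ax":0,"ay":0,"az":0,"grip":255},
  {"tx":0,"ty":0,"tz":0,"ax":0,"ay":0,"az":0,"grip":255},
])

```text
t: 10.35
tool_pos: [0.4575, -0.2164, 0.0527]
orientation: [2.004, 2.419, 0.0]
force: [0.3, -0.6, -3.6]
opening: 0.0177
```

```bash
python3 dr.py
```

```text
t 10.35 drawer xyz -0.0157 0.0003 0.0527 yaw 0.1871 F drawer 0.16 -0.62 -3.63 M [-0.1  -0.13  0.02] z [ 2.e-04  2.e-04 -1.e+00]
```

Side forces have dropped and the dowels are entering, so I'm continuing slowly.

>>> step_arm([
  {"tx":0,"ty":1,"tz":0,"ax":0,"ay":0,"az":0,"grip":255},
  {"tx":0,"ty":1,"tz":0,"ax":0,"ay":0,"az":0,"grip":255},
  {"tx":0,"ty":1,"tz":0,"ax":0,"ay":0,"az":0,"grip":255},
  {"tx":0,"ty":1,"tz":0,"ax":0,"ay":0,"az":0,"grip":255},
  {"tx":0,"ty":0,"tz":0,"ax":0,"ay":0,"az":0,"grip":255},
  {"tx":0,"ty":0,"tz":0,"ax":0,"ay":0,"az":0,"grip":255},
])

```text
t: 10.95
tool_pos: [0.4612, -0.2157, 0.0526]
orientation: [-2.004, -2.419, 0.0]
force: [-0.5, -0.8, -3.1]
opening: 0.0177
```

```bash
python3 dr.py
```

```text
t 10.95 drawer xyz -0.0119 0.0003 0.0526 yaw 0.1871 F drawer -0.63 -0.68 -3.08 M [-0.04 -0.02  0.14] z [-2.e-04  1.e-04 -1.e+00]
```

>>> step_arm([
  {"tx":0,"ty":0.5,"tz":0,"ax":0,"ay":0,"az":0,"grip":255},
  {"tx":0,"ty":0.5,"tz":0,"ax":0,"ay":0,"az":0,"grip":255},
  {"tx":0,"ty":0.5,"tz":0,"ax":0,"ay":0,"az":0,"grip":255},
  {"tx":0,"ty":0,"tz":0,"ax":0,"ay":0,"az":0,"grip":255},
  {"tx":0,"ty":0,"tz":0,"ax":0,"ay":0,"az":0,"grip":255},
])

```text
t: 11.45
tool_pos: [0.4619, -0.2157, 0.0526]
orientation: [-2.003, -2.418, 0.002]
force: [-7.2, -0.9, 0.6]
opening: 0.018
```

```bash
python3 dr.py
```

```text
t 11.45 drawer xyz -0.0113 0.0002 0.0526 yaw 0.1872 F drawer -7.28 0.45 0.57 M [-0.23  0.96  0.43] z [-0.0019 -0.     -1.    ]
```

Contact at -11.3 mm with 7 N and Mz = +0.43, so the left end is touching first. I'll turn the panel slightly to the left and compare.

>>> step_arm([
  {"tx":0,"ty":0,"tz":0,"ax":0,"ay":0,"az":-0.005,"grip":255},
  {"tx":0,"ty":0,"tz":0,"ax":0,"ay":0,"az":0,"grip":255},
  {"tx":0,"ty":0,"tz":0,"ax":0,"ay":0,"az":0,"grip":255},
])

```text
t: 11.75
tool_pos: [0.4619, -0.2157, 0.0526]
orientation: [-1.998, -2.423, 0.002]
force: [-7.9, -0.9, 1.5]
opening: 0.0178
```

```bash
python3 dr.py;  python3 - <<'E'
from h import *
f=snap('top','top7')['frame']
x0,x1,y0,y1,s=340,440,180,245,8
im=cv2.resize(f[y0:y1,x0:x1],None,fx=s,fy=s,interpolation=cv2.INTER_NEAREST)
im=cv2.convertScaleAbs(im,alpha=1.5,beta=5)
cv2.imwrite('pics/t7c.png',im)
f=snap('side','side7')['frame'][170:270,290:430];cv2.imwrite('pics/s7c.png',cv2.resize(f,None,fx=5,fy=5))
E
python3 dr.py
```

```text
t 11.75 drawer xyz -0.0113 0.0002 0.0526 yaw 0.1919 F drawer -7.97 0.61 1.46 M [-0.21  0.87  0.16] z [-0.0018  0.     -1.    ]
t 11.85 drawer xyz -0.0113 0.0002 0.0526 yaw 0.1919 F drawer -7.36 1.02 1.94 M [-0.17  0.91  0.14] z [-0.0018  0.     -1.    ]
```

View pics/t7c.png

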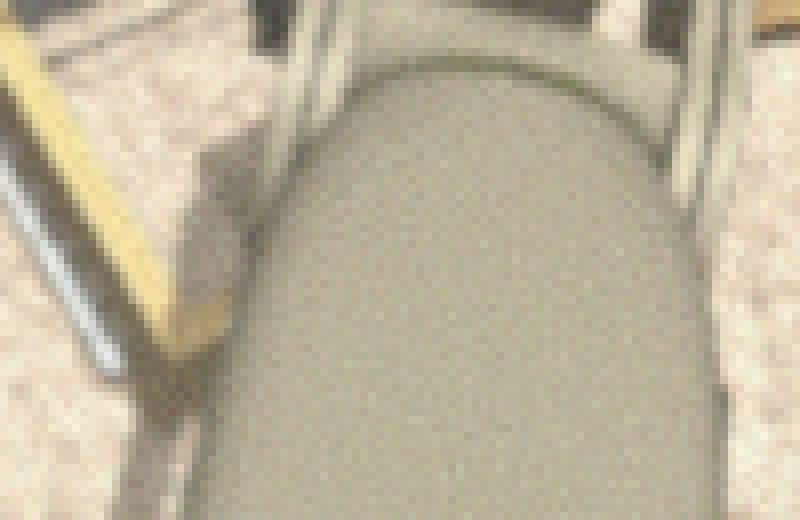

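View pics/s7c.png

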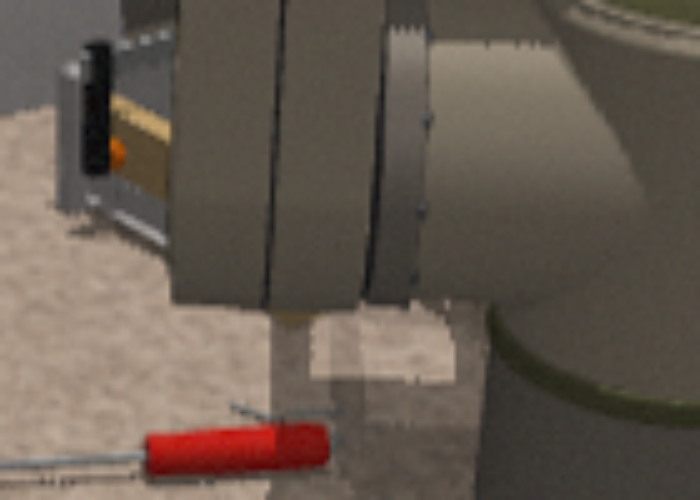

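>>> step_arm([
  {"tx":0,"ty":0.3,"tz":0,"ax":0,"ay":0,"az":-0.002,"grip":255},
  {"tx":0,"ty":0.2,"tz":-0.2,"ax":0,"ay":0,"az":0,"grip":255},
  {"tx":0,"ty":0,"tz":0,"ax":0,"ay":0,"az":0,"grip":255},
  {"tx":0,"ty":0,"tz":0,"ax":0,"ay":0,"az":0,"grip":255},
])

```text
t: 12.25
tool_pos: [0.4619, -0.2157, 0.0526]
orientation: [-1.995, -2.424, 0.003]
force: [-8.3, -2.1, 2.3]
opening: 0.0175
```

```bash
python3 dr.py
```

```text
t 12.25 drawer xyz -0.0113 0.0002 0.0526 yaw 0.1937 F drawer -8.56 -0.55 2.34 M [-0.36  1.16  0.06] z [-0.0028  0.     -1.    ]
```

>>> step_arm([
  {"tx":0,"ty":0.3,"tz":0,"ax":0,"ay":0,"az":0,"grip":255},
  {"tx":0,"ty":0.3,"tz":-0.1,"ax":0,"ay":0,"az":0,"grip":255},
  {"tx":0,"ty":0,"tz":0,"ax":0,"ay":0,"az":0,"grip":255},
  {"tx":0,"ty":0,"tz":0,"ax":0,"ay":0,"az":0,"grip":255},
  {"tx":0,"ty":0,"tz":0,"ax":0,"ay":0,"az":0,"grip":255},
])

```text
t: 12.75
tool_pos: [0.4619, -0.2157, 0.0526]
orientation: [-1.994, -2.423, 0.004]
force: [-12.7, -1.8, 4.0]
opening: 0.018
```

```bash
python3 dr.py
```

```text
t 12.75 drawer xyz -0.0113 0.0002 0.0526 yaw 0.1937 F drawer -12.77 0.58 4.01 M [-0.45  1.67  0.02] z [-0.004 -0.    -1.   ]
```

>>> step_arm([
  {"tx":0,"ty":0,"tz":0,"ax":0,"ay":0,"az":0,"grip":255},
  {"tx":0,"ty":0,"tz":0,"ax":0,"ay":0,"az":0,"grip":255},
  {"tx":0,"ty":0,"tz":0,"ax":0,"ay":0,"az":0,"grip":255},
  {"tx":0,"ty":0,"tz":0,"ax":0,"ay":0,"az":0,"grip":255},
  {"tx":0,"ty":0,"tz":0,"ax":0,"ay":0,"az":0,"grip":255},
  {"tx":0,"ty":0,"tz":0,"ax":0,"ay":0,"az":0,"grip":255},
  {"tx":0,"ty":0,"tz":0,"ax":0,"ay":0,"az":0,"grip":255},
  {"tx":0,"ty":0,"tz":0,"ax":0,"ay":0,"az":0,"grip":255},
  {"tx":0,"ty":0,"tz":0,"ax":0,"ay":0,"az":0,"grip":255},
  {"tx":0,"ty":0,"tz":0,"ax":0,"ay":0,"az":0,"grip":255},
])

```text
t: 13.75
tool_pos: [0.4619, -0.2157, 0.0526]
orientation: [-1.994, -2.423, 0.004]
force: [-13.0, -1.7, 3.7]
opening: 0.0177
```

```bash
python3 dr.py;python3 - <<'E'
from h import *
c=snap('top','top8');f=c['frame']
x0,x1,y0,y1,s=340,440,180,245,8
im=cv2.resize(f[y0:y1,x0:x1],None,fx=s,fy=s,interpolation=cv2.INTER_NEAREST)
im=cv2.convertScaleAbs(im,alpha=1.5,beta=5)
for x in range(x0,x1,5):
    X=int((x-x0+.5)*s);cv2.line(im,(X,10),(X,16),(0,0,255),1)
    if x%10==0:cv2.putText(im,str(x),(X-8,8),0,.3,(0,0,255),1)
for y in range(y0,y1,5):
    Y=int((y-y0+.5)*s);cv2.line(im,(20,Y),(26,Y),(0,0,255),1);cv2.putText(im,str(y),(0,Y+4),0,.3,(0,0,255),1)
cv2.imwrite('pics/t8c.png',im)
from fit import W
p=(.4619,-.2157,.1937)
print(proj(c,W(p,[(.009,.12,.08),(-.009,.12,.08),(-.009,-.12,.08),(.009,-.12,.08)])).round(1).tolist())
E
python3 dr.py
```

```text
t 13.75 drawer xyz -0.0113 0.0002 0.0526 yaw 0.1936 F drawer -13.06 0.73 3.72 M [-0.48  1.64  0.07] z [-0.004 -0.    -1.   ]
[[358.1, 220.7], [360.8, 225.1], [422.2, 195.6], [419.3, 191.4]]
t 13.8 drawer xyz -0.0113 0.0002 0.0526 yaw 0.1937 F drawer -12.22 -0.56 2.66 M [-0.45  1.67 -0.  ] z [-0.004 -0.    -1.   ]
```

View pics/t8c.png

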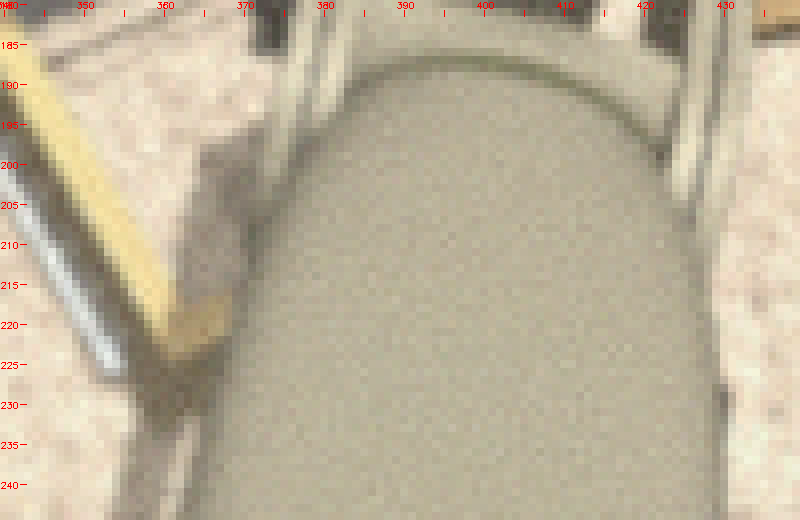

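The left end shows no gap. Force is about 12.5 N and Mz is about 0, so the load is shared between both ends. I'll hold on.

>>> step_arm([
  {"tx":0,"ty":0,"tz":0,"ax":0,"ay":0,"az":0,"grip":255},
  {"tx":0,"ty":0,"tz":0,"ax":0,"ay":0,"az":0,"grip":255},
  {"tx":0,"ty":0,"tz":0,"ax":0,"ay":0,"az":0,"grip":255},
  {"tx":0,"ty":0,"tz":0,"ax":0,"ay":0,"az":0,"grip":255},
  {"tx":0,"ty":0,"tz":0,"ax":0,"ay":0,"az":0,"grip":255},
  {"tx":0,"ty":0,"tz":0,"ax":0,"ay":0,"az":0,"grip":255},
  {"tx":0,"ty":0,"tz":0,"ax":0,"ay":0,"az":0,"grip":255},
  {"tx":0,"ty":0,"tz":0,"ax":0,"ay":0,"az":0,"grip":255},
  {"tx":0,"ty":0,"tz":0,"ax":0,"ay":0,"az":0,"grip":255},
  {"tx":0,"ty":0,"tz":0,"ax":0,"ay":0,"az":0,"grip":255},
  {"tx":0,"ty":0,"tz":0,"ax":0,"ay":0,"az":0,"grip":255},
  {"tx":0,"ty":0,"tz":0,"ax":0,"ay":0,"az":0,"grip":255},
  {"tx":0,"ty":0,"tz":0,"ax":0,"ay":0,"az":0,"grip":255},
  {"tx":0,"ty":0,"tz":0,"ax":0,"ay":0,"az":0,"grip":255},
  {"tx":0,"ty":0,"tz":0,"ax":0,"ay":0,"az":0,"grip":255},
  {"tx":0,"ty":0,"tz":0,"ax":0,"ay":0,"az":0,"grip":255},
  {"tx":0,"ty":0,"tz":0,"ax":0,"ay":0,"az":0,"grip":255},
  {"tx":0,"ty":0,"tz":0,"ax":0,"ay":0,"az":0,"grip":255},
  {"tx":0,"ty":0,"tz":0,"ax":0,"ay":0,"az":0,"grip":255},
  {"tx":0,"ty":0,"tz":0,"ax":0,"ay":0,"az":0,"grip":255},
])

```text
t: 15.8
tool_pos: [0.4619, -0.2157, 0.0526]
orientation: [-1.994, -2.423, 0.004]
force: [-11.8, -2.3, 2.4]
opening: 0.0178
```

>>> step_arm([
  {"tx":0,"ty":0,"tz":0,"ax":0,"ay":0,"az":0,"grip":255},
  {"tx":0,"ty":0,"tz":0,"ax":0,"ay":0,"az":0,"grip":255},
  {"tx":0,"ty":0,"tz":0,"ax":0,"ay":0,"az":0,"grip":255},
  {"tx":0,"ty":0,"tz":0,"ax":0,"ay":0,"az":0,"grip":255},
  {"tx":0,"ty":0,"tz":0,"ax":0,"ay":0,"az":0,"grip":255},
  {"tx":0,"ty":0,"tz":0,"ax":0,"ay":0,"az":0,"grip":255},
  {"tx":0,"ty":0,"tz":0,"ax":0,"ay":0,"az":0,"grip":255},
  {"tx":0,"ty":0,"tz":0,"ax":0,"ay":0,"az":0,"grip":255},
  {"tx":0,"ty":0,"tz":0,"ax":0,"ay":0,"az":0,"grip":255},
  {"tx":0,"ty":0,"tz":0,"ax":0,"ay":0,"az":0,"grip":255},
])

```text
t: 16.8
tool_pos: [0.4619, -0.2157, 0.0526]
orientation: [-1.994, -2.423, 0.004]
force: [-12.6, -1.5, 3.8]
opening: 0.0176
```

```bash
python3 dr.py
```

```text
t 16.8 drawer xyz -0.0113 0.0002 0.0526 yaw 0.1937 F drawer -12.63 0.81 3.78 M [-0.47  1.65  0.04] z [-0.004  0.    -1.   ]
```

```bash
python3 - <<'E'
from plant import robot
print(robot.close_job())
E
```

```text
the job is handed in; nothing more can be done
None
```

I gripped the panel at the middle of its top edge, slid it on to the dowels, and it is still gripped and pressed home. The job was handed in at about 17 s, while gripping and pushing. No verdict was reported.

**Last checks that agreed:**
- **Push:** the wrist force along the drawer read 11.5–13 N from 12.75 s to 16.8 s, just over 4 s.
- **Stop:** the panel did not move at all when the push rose from 7 to 13 N, so it is against something hard.
- **Both ends:** the turning moment about the vertical was about zero (0.0–0.07 N m), so both ends share the load.
- **Left end:** the top picture shows no gap there.
- **Grip:** opening 17.7 mm on the 18 mm panel, with the squeeze set to 40 N. The grip is about 1 mm from the panel's middle.

**What disagreed or could not be checked:**
- **Stop position:** the panel stopped about 2 mm nearer the robot, and turned about 0.007 rad more, than my camera fit of the drawer predicted. The drawer corners I read in the pictures fit where it stopped to about 0.5 pixel (about 1.6 mm), so I put this down to the fit.
- **Right end:** the arm hid it from both cameras, so that side rests on the force and moment readings alone.
- **Upward force:** the tool felt about 6–7 N upward compared with carrying the panel. I think the panel is pressing on the worktop, so friction there may take a few newtons of the measured push.
- **Mug, jar and shaker:** I did not measure them again at the end. The gripper and panel stayed well clear of them.

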